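# Spring a sample shuttle onto its stop pin under the reader

## Task

The blue-lidded sample jar must be parked under the reader: with your fingers push the teal push plate of the sprung shuttle away from you past the stop pin, then let go, so that the shuttle springs back and catches on the pin at its middle position. Only push on the plate: do not grip it, do not touch the orange-topped pin or the sample jar, which must stay seated in its ring, and leave the other jars where they stand.

Things in the scene. Friction and masses are not known exactly. Their poses are not given: they have to be found in the camera images.
- station: Fixed reading station with white base plate 335 x 160 x 10 mm (x = -20 to 315 mm, also under the push plate). Origin: on the bench under the push plate's front face when home; x is the push direction (away from the robot), y left, z up. Left column, 165 mm tall, at x = 185 to 225, y = 92 to 132 mm. Nothing else stands in front of the plate (x below 0, y -110 to 110 mm).
- carriage: The sprung shuttle: deck (top 30 mm above the bench) with the jar's grey ring centred at x = 165 mm, and at its near end the teal push plate, 60 mm wide (y), 12 mm thick (x = 0 to 12 mm), 18 to 87 mm above the bench, backed by a teal block 40 mm wide up to 56 mm. Origin: at bench level under the centre of the plate's front face (the face to push, plane x = 0); x is the push direction.
- push_face (a point): The point to push: centre of the front face of the push plate, 60 mm above the bench; same axes as the carriage. Push along +x.
- shuttle (a joint): Shuttle travel along station +x, m: 0 home (start), 0.040 caught on the stop pin (middle, jar under the reader), 0.070 end stop. The pin drops in behind the shuttle's tooth past about 0.042; released short of that, the shuttle runs home. Spring back force 3.6 N at home to 8 N at 0.070, damped (30 N per m/s); lifting the pin (0.01 to 0.04) the push takes up to 17 N. It runs back at about 0.2 m/s.
- stop_pin (a joint): Lift of the spring-loaded stop pin, m, upwards: 0 is down (home, or dropped in behind the shuttle's tooth); it is lifted to about 0.012 by the ramp on the shuttle as the shuttle passes.
- pin: The stop pin, 8 mm steel with an orange knob of 20 mm diameter and 13 mm height on top; not to be touched. Origin: foot of the pin, on its axis, 26 mm above the bench with the pin down; the knob spans 52 to 65 mm above the origin. In the station frame it stands at x = 120, y = -48 mm.
- pin_top (a point): Centre of the top of the orange knob, about 92 mm above the bench with the pin down.
- reader (a point): Lower end of the black reader head, 24 mm diameter, that hangs 118 mm above the bench over the rail at station x = 205, y = 0 mm, on a black arm running left to the column, top at 152 mm.
- sample_jar: Loose closed sample jar with a blue lid, 64 mm diameter, 68 mm high, about 110 g, standing in a grey ring 20 mm deep on the shuttle deck (the deck is 30 mm above the bench). Origin: centre of its underside, z up. It rides along and is not to be touched.
- red_jar: Bystander: loose closed jar with a red lid, 64 mm diameter, 68 mm high, standing on the bench beside the station. Origin: centre of its underside.
- yellow_jar: Bystander: loose closed jar with a yellow lid, 64 mm diameter, 68 mm high, standing on the bench beside the station. Origin: centre of its underside.
- white_jar: Bystander: loose closed jar with a white lid, 64 mm diameter, 68 mm high, standing on the bench beside the station. Origin: centre of its underside.

How it is judged:
By the outcome, as a careful person would: the job done as asked, in the order asked, and still so for the second after the job is handed in, with the robot touching nothing.
It also fails if it takes over 32 s, if anything falls off the work surface, if the arm or the gripper's body presses on something with over 40 N, if the wrist force passes 120 N, or if a joint passes its speed limit or range.

## Robot

A 6-joint arm with a two-finger parallel gripper is mounted at the origin on the work surface. World frame = base frame: x ahead of the robot, y to its left, z up, the work surface at z = 0. Lengths are in m, angles in degrees, forces in N, time in s.
With the tool pointing down it reaches from about 0.325 to 0.9 m from the base axis. Payload 6.1 kg.
Tool frame: the origin (TCP) lies midway between the tips of the shut fingers; the grasp point (between the pads) lies 19 mm behind it; y points along the fingers, z is the direction in which the jaws open and shut, and the axes are right-handed (so a half turn about y gives the same grasp; the last joint's range is limited). The gripper opens to 87 mm and grips with 3 to 60 N. Pads are 19 mm wide; open, the fingers measure 117 mm over their backs; the gripper's body (75 mm by 190 mm) begins 51 mm behind the grasp point.
Start: joints at [-74.605, 12.628, 87.462, -0, 79.91, -7.225], TCP at [0.24, -0.577, 0.223] pointing down, gripper open.
Joint ranges: [-170.65, 170.65], [-52.31, 119.04], [5.05, 147.46], [-71.25, 251.25], [11.57, 151.72], [-153.62, 153.62]. Speed limits (degrees/s): [147.25, 147.25, 172.46, 180, 180, 180].

## Interface

Orientations are given as a 3x3 rotation matrix whose columns are the frame's x, y, z axes.
In Python, from plant import r, camera, workorder, nets gives the robot as it stands.
- The arm moves only by the tool step_arm, never from a script. Its argument "rows" is a list of rows, each a list of 2 entries, a list of its own where there are three numbers: the shift along the tool's x, y, z in m, then the turn about the tool's y in degrees. A call has 1 to 20 rows; each row shifts and turns the commanded pose from where the row before left it, along the tool's axes as they then stand; what a row does not reach is not made up. A row lasts 1/10 s, in which the tool goes at most 50 mm and 8.59 degrees, less where a joint would pass 70% of its speed; a pose out of reach is approached as far as the arm can. A call with a gripper value outside its range is refused whole. "claw" is the opening, from -1 (shut) to 1 (fully open), set as the call begins (left out, the last holds). The fingers move at their own pace and stop on an object; "grip_force" is the grip in N (left out, the last holds). Time passes only in rows, so rows that do not move let the fingers close. It gives the time, the measured TCP pose, the force and the opening at its end, in the units of the state.
- r.get_obs(): the state, without advancing time (a new reading comes with each control period).
- camera(name): name is "side" or "top" or "wrist"; returns a dict with "color" (480x640x3 uint8, red, green, blue), "K" (3x3 intrinsics, pixels), "k1" (the pictures are not rectified: a ray, as slopes to the right and down, at radius r is drawn at 1 + k1 r^2 times it, then the intrinsics apply), "R" (3x3) and "t" (3): a world point X has camera coordinates R X + t; the wrist camera has in their place "tool_from_camera" (4x4, takes a point from camera to tool coordinates, whose origin is the TCP and whose axes are the tool frame's). Camera axes: x right, y down, z forward; pixel columns grow to the right and rows downward; lengths in m; the calibration is good to about 2 mm. A picture is of the moment at which its call begins: read the wrist's pose just before it. There is no depth.
- workorder.finish_job(): hands the job in, once; it reports no verdict.
Trained networks look in the newest picture that a camera, given by its name, has taken for a name from the list of things; names that differ only in an ending like _2 or _b are one class to them, and where a whole thing is asked for, a point or a joint stands for the part that bears it (a point fixed in the world has none). Each returns a list of dicts, best first, with "score" (0 to 1); they miss things now and then, are a little off and sometimes report something else, mostly with a low value. They report only what shows in the picture. A call takes as long as a camera call.
- nets.outline_of(camera, label): "region" (480x640 bool, what is visible of it) and "uv" ([column, row] in pixels, amid what is visible of it).
- nets.place_of(camera, label): "uv" ([column, row] in pixels: a listed point, or the origin of a listed thing).
The state is a dict: "t": time; "qpos": joint angles; "qvel": joint speeds; "joint_torque": joint torques, N m; "tcp_pos": TCP position; "eef_rot": TCP orientation; "force": force on the tool from outside, world axes, zero at the start; "moment": the same for the moment, N m; "width": finger opening in m.
Only numpy, scipy, OpenCV 4.12 (cv2) and the standard library are available. Lean on these libraries where they do the work, as an engineer would, in place of code of your own. Each camera call takes 0.05 s, during which the arm holds its last target.

## Working session

There is one attempt and no reset: what is moved stays moved. The work goes in short steps, Python scripts to look and compute and a tool call to move; the robot and the scene stay as the last step left them, time stands still between calls to the robot, and variables do not carry over. Pictures are saved under pics/ and viewed, and the job is handed in when it is done.

Besides the shell and the picture viewer there is one more tool, called by a JSON object that holds its "api" and its "payload". step_arm: Moves the arm, as the interface text tells. Its arguments: {"type":"object","properties":{"rows":{"type":"array","items":{"type":"array"}},"claw":{"type":"number"},"grip_force":{"type":"number"}},"required":["rows"]}

```bash
mkdir -p pics; ls
cat > h.py <<'E'
from plant import r,camera,workorder,nets
import numpy as np,cv2
def snap(n,f):
    c=camera(n); cv2.imwrite('pics/'+f,c['color'][:,:,::-1]); return c
E
python3 - <<'E'
from h import *
np.set_printoptions(precision=4,suppress=True)
o=r.get_obs();print(o['t'],o['tcp_pos'],o['eef_rot'],o['force'],o['width'])
for n in('side','top'):
    c=snap(n,n+'0.png');print(n,c['K'].tolist(),c['k1'],c['R'],c['t'])
    for l in('station','carriage','push_face','pin','pin_top','reader','sample_jar','red_jar','yellow_jar','white_jar'):
        print(l,[(np.round(d['uv'],1).tolist(),round(d['score'],2)) for d in nets.place_of(n,l)[:2]])
E
```

```text
pics
0.0 [ 0.2402 -0.5763  0.2215] [[-0.9231 -0.0005  0.3846]
 [-0.3846  0.0018 -0.9231]
 [-0.0002 -1.     -0.0019]] [-0.0551 -0.0169  0.0758] 0.08692341165772344
side [[568.404653852029, 0.0, 315.0294604716161], [0.0, 568.404653852029, 241.14093633858775], [0.0, 0.0, 1.0]] -0.060742001916108436 [[-0.9377 -0.3473  0.0135]
 [-0.2232  0.5717 -0.7895]
 [ 0.2665 -0.7433 -0.6135]] [0.5727 0.1683 1.2062]
station [([350.0, 244.7], 0.97)]
carriage [([349.8, 246.5], 0.91)]
push_face [([350.0, 228.9], 0.73)]
pin [([307.5, 217.7], 0.52)]
pin_top [([309.3, 199.5], 0.42)]
reader [([270.9, 194.1], 0.68)]
sample_jar [([284.1, 222.6], 0.74), ([268.8, 192.7], 0.51)]
red_jar [([298.5, 288.7], 0.92)]
yellow_jar [([368.6, 210.9], 0.6)]
white_jar [([309.6, 206.0], 0.78)]
top [[435.21206160480193, 0.0, 322.92330755168786], [0.0, 435.21206160480193, 238.52609714172735], [0.0, 0.0, 1.0]] 0.014689686447839988 [[ 0.0172 -0.9997  0.0187]
 [-0.9817 -0.0204 -0.1893]
 [ 0.1896 -0.0151 -0.9817]] [0.0319 0.6092 0.7784]
station [([280.6, 244.2], 0.71), ([373.2, 275.1], 0.56)]
carriage [([373.9, 275.6], 0.88), ([428.6, 207.9], 0.45)]
push_face [([281.8, 247.5], 0.67), ([376.7, 272.3], 0.62)]
pin [([393.5, 214.4], 0.5), ([455.9, 280.8], 0.5)]
pin_top [([451.8, 281.0], 0.63), ([280.7, 246.1], 0.53)]
reader [([372.5, 161.9], 0.91), ([454.4, 283.0], 0.32)]
sample_jar [([372.0, 198.1], 0.7)]
red_jar [([283.7, 247.6], 0.79)]
yellow_jar [([454.1, 284.8], 0.78)]
white_jar [([432.9, 208.3], 0.56)]
```

View pics/side0.png

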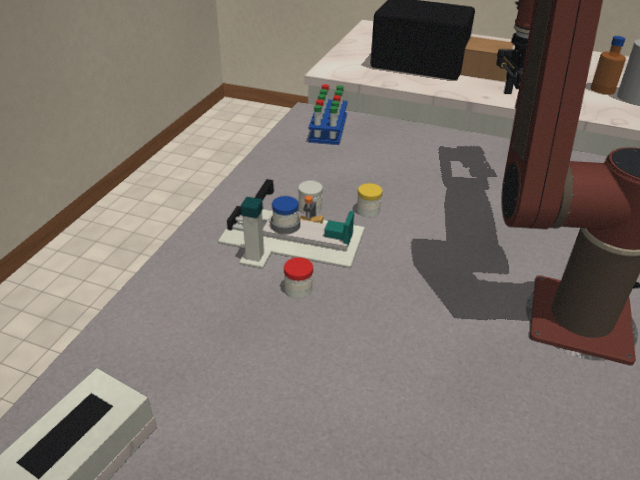

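View pics/top0.png

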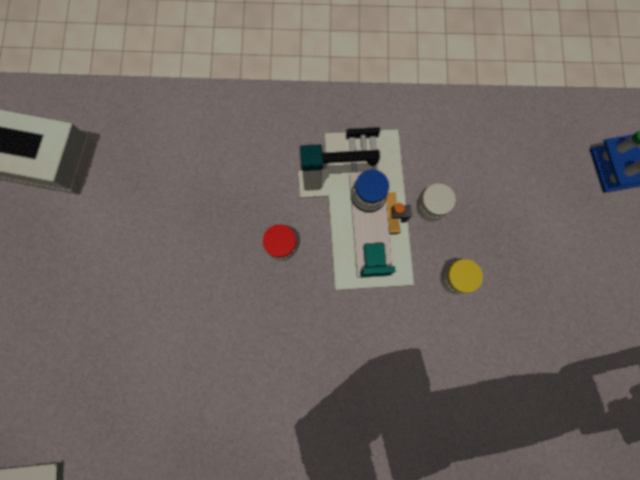

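Run:
```python
import cv2
a=cv2.imread('pics/top0.png')[120:300,260:500];cv2.imwrite('pics/topz.png',cv2.resize(a,(800,600),interpolation=3))
a=cv2.imread('pics/side0.png')[160:310,200:400];cv2.imwrite('pics/sidez.png',cv2.resize(a,(800,600),interpolation=3))
```

```text
(no output)
```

View pics/topz.png

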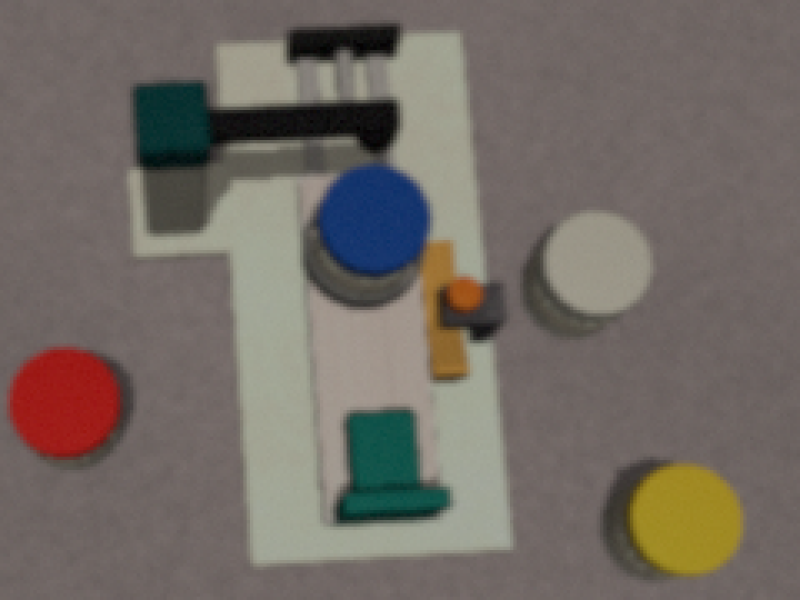

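View pics/sidez.png

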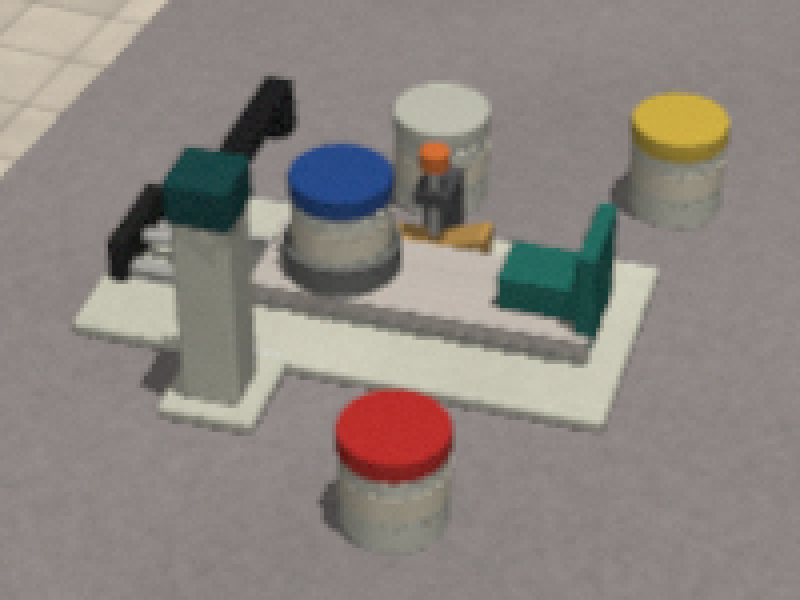

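```bash
cat >> h.py <<'E'
def proj(c,X):
    p=(c['R']@np.atleast_2d(X).T).T+c['t'];s=p[:,:2]/p[:,2:];s=s*(1+c['k1']*(s**2).sum(1,keepdims=True))
    return s*c['K'][0,0]+[c['K'][0,2],c['K'][1,2]]
def ray(c,uv):
    # optical centre and direction (world)
    d=(np.array(uv)-[c['K'][0,2],c['K'][1,2]])/c['K'][0,0];s=d.copy()
    for _ in range(8): s=d/(1+c['k1']*(s@s))
    return -c['R'].T@c['t'],c['R'].T@np.r_[s,1]
def onz(c,uv,z):
    o,d=ray(c,uv);return o+d*(z-o[2])/d[2]
E
python3 - <<'E'
from h import *
from scipy.optimize import least_squares
np.set_printoptions(precision=4,suppress=True)
T=camera('top');S=camera('side')
tz=lambda u,v:(260+u/3.3333-.35,120+v/3.3333-.35)
sz=lambda u,v:(200+u/4-.4,160+v/4-.4)
P=[(T,tz(251,563),(-.02,.08,.01)),(T,tz(512,547),(-.02,-.08,.01)),(T,tz(462,32),(.315,-.08,.01)),(T,tz(216,44),(.315,.08,.01)),
(T,tz(465,294),(.12,-.048,.091)),(S,sz(604,422),(-.02,.08,.01)),(S,sz(657,265),(-.02,-.08,.01)),(S,sz(77,325),(.315,.08,.01)),
(S,sz(436,146),(.12,-.048,.092)),
(T,tz(449,488),(0.0,-.03,.087)),(T,tz(340,494),(0.0,.03,.087)),(S,sz(606,208),(0,-.03,.087))]
X=np.array([p[2] for p in P])
def w(q):
    c,s=np.cos(q[2]),np.sin(q[2]);return X@np.array([[c,-s,0],[s,c,0],[0,0,1]]).T+[q[0],q[1],0]
def f(q):
    W=w(q);return np.concatenate([proj(p[0],W[i])[0]-p[1] for i,p in enumerate(P)])
k=least_squares(f,[.6,-.1,0],loss='soft_l1');print(k.x,np.degrees(k.x[2]));print(f(k.x).reshape(-1,2))
for s in ((tz(451,491)),tz(338,510)):print(onz(T,s,.087))
for n,u in(('red',tz(66,402)),('yel',tz(687,520)),('white',tz(597,265)),('blue',tz(375,220))):
    print(n,onz(T,u,.068 if n!='blue' else .098))
E
```

```text
[ 0.5428 -0.059   0.0764] 4.3752176253833195
[[-1.1105  0.0588]
 [ 0.3922  0.2548]
 [ 0.087  -1.5435]
 [-0.626  -1.5628]
 [-0.1477 -1.254 ]
 [-0.5275  0.1306]
 [ 0.5442  0.4246]
 [-1.7296 -1.2656]
 [-0.3488  0.8704]
 [ 0.5004  4.9477]
 [ 0.5894  5.0001]
 [ 2.9369 -0.7963]]
[ 0.5525 -0.0892  0.087 ]
[ 0.5408 -0.0269  0.087 ]
red [0.6015 0.1258 0.068 ]
yel [ 0.5412 -0.2255  0.068 ]
white [ 0.689  -0.1797  0.068 ]
blue [ 0.7036 -0.0465  0.098 ]
```

Run:
```python
from h import *
from scipy.optimize import least_squares
np.set_printoptions(precision=4,suppress=True)
T=camera('top');S=camera('side')
tz=lambda u,v:(260+u/3.3333-.35,120+v/3.3333-.35)
sz=lambda u,v:(200+u/4-.4,160+v/4-.4)
P=[(T,tz(251,563),(-.02,.08,.01)),(T,tz(512,547),(-.02,-.08,.01)),(T,tz(462,32),(.315,-.08,.01)),(T,tz(216,44),(.315,.08,.01)),
(T,tz(465,294),(.12,-.048,.091)),(S,sz(604,422),(-.02,.08,.01)),(S,sz(657,265),(-.02,-.08,.01)),(S,sz(77,325),(.315,.08,.01)),
(S,sz(436,146),(.12,-.048,.092)),
(T,tz(449,506),(0.0,-.03,.087)),(T,tz(340,511),(0.0,.03,.087)),(S,sz(616,211),(0,-.03,.087))]
X=np.array([p[2] for p in P])
def w(q):
    c,s=np.cos(q[2]),np.sin(q[2]);return X@np.array([[c,-s,0],[s,c,0],[0,0,1]]).T+[q[0],q[1],0]
def f(q):
    W=w(q);return np.concatenate([proj(p[0],W[i])[0]-p[1] for i,p in enumerate(P)])
k=least_squares(f,[.6,-.1,0],loss='soft_l1');print(k.x,np.degrees(k.x[2]));print(f(k.x).reshape(-1,2))
o=r.get_obs();print(o['t'],o['tcp_pos'])
```

```text
[ 0.5418 -0.0589  0.0759] 4.351497854207755
[[-1.1732  0.537 ]
 [ 0.3499  0.7629]
 [ 0.1078 -1.1042]
 [-0.6216 -1.1499]
 [-0.1668 -0.7393]
 [-0.1531  0.2554]
 [ 0.9157  0.5345]
 [-1.3848 -1.1863]
 [ 0.0226  0.963 ]
 [ 0.453   0.0876]
 [ 0.533   0.428 ]
 [ 0.8203 -1.4371]]
1.3 [ 0.2404 -0.5769  0.2226]
```

{"api": "step_arm", "payload": {"rows": [[[0,0,0],8],[[0,0,0],8],[[0,0,0],2.25],[[-0.0193,0,-0.0353],0],[[-0.0193,0,-0.0353],0],[[-0.0193,0,-0.0353],0],[[-0.0193,0,-0.0353],0],[[-0.0193,0,-0.0353],0],[[-0.0193,0,-0.0353],0],[[-0.0193,0,-0.0353],0],[[-0.0193,0,-0.0353],0],[[-0.0193,0,-0.0353],0],[[-0.0193,0,-0.0353],0],[[-0.0193,0,-0.0353],0],[[-0.0193,0,-0.0353],0],[[-0.0193,0,-0.0353],0],[[-0.0193,0,-0.0353],0],[[0,0,0],0],[[0,0,0],0]], "claw": -1, "grip_force": 20}}

```text
t: 3.2
tcp_pos: [0.4722, -0.063, 0.2226]
eef_rot: [[-0.997, -0.0, 0.079], [-0.079, -0.0, -0.997], [0.0, -1.0, 0.0]]
force: [-0.6, -0.2, -0.6]
width: 0.0007
```

{"api": "step_arm", "payload": {"rows": [[[0,0.03,0],0],[[0,0.03,0],0],[[0,0.03,0],0],[[0,0.03,0],0],[[0,0.03,0],0],[[0,0.025,0],0],[[0,0,0],0],[[0,0,0],0]]}}

```text
t: 4.0
tcp_pos: [0.4718, -0.0646, 0.0478]
eef_rot: [[-0.997, -0.001, 0.075], [-0.075, 0.0, -0.997], [0.001, -1.0, -0.0]]
force: [1.1, -0.0, 0.4]
width: 0.0005
```

Run:
```python
from h import *
snap('side','s1.png');snap('top','t1.png')
a=cv2.imread('pics/s1.png')[120:300,190:430];b=cv2.imread('pics/t1.png')[120:360,260:500]
cv2.imwrite('pics/s1z.png',cv2.resize(a,(800,600),interpolation=3));cv2.imwrite('pics/t1z.png',cv2.resize(b,(600,600),interpolation=3))
```

```text
(no output)
```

View pics/s1z.png

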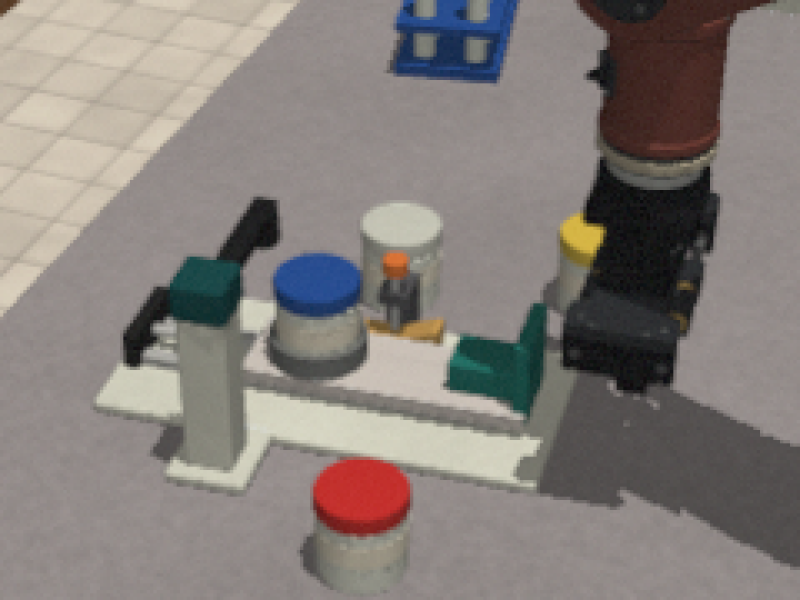

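View pics/t1z.png

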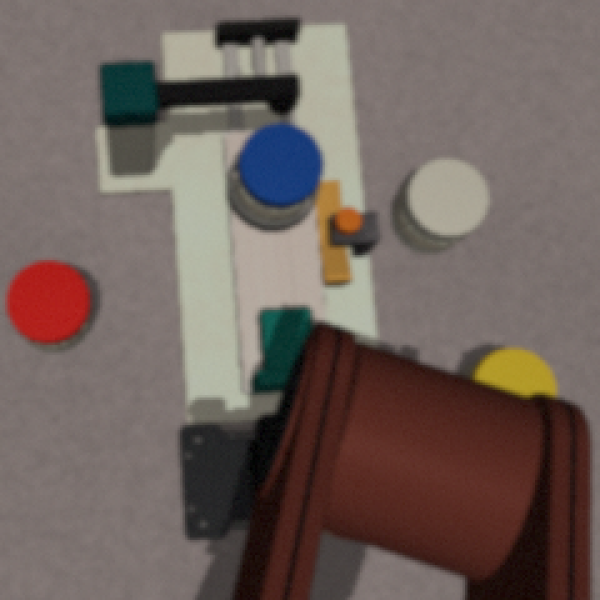

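{"api": "step_arm", "payload": {"rows": [[[-0.02,0,0],0],[[-0.02,0,0],0],[[-0.01,0,0],0],[[0,0,0],0],[[0,0,0],0]]}}

```text
t: 4.6
tcp_pos: [0.5218, -0.0598, 0.0479]
eef_rot: [[-0.997, -0.0, 0.076], [-0.076, -0.0, -0.997], [0.0, -1.0, 0.0]]
force: [-0.2, 0.3, -0.0]
width: 0.0005
```

{"api": "step_arm", "payload": {"rows": [[[-0.005,0,0],0],[[-0.005,0,0],0],[[0,0,0],0],[[0,0,0],0]]}}

```text
t: 5.0
tcp_pos: [0.5314, -0.0589, 0.0474]
eef_rot: [[-0.997, -0.001, 0.076], [-0.076, 0.0, -0.997], [0.001, -1.0, -0.0]]
force: [-3.2, -0.4, 1.9]
width: 0.0001
```

{"api": "step_arm", "payload": {"rows": [[[-0.005,0,0],0],[[0,0,0],0],[[0,0,0],0]]}}

```text
t: 5.3
tcp_pos: [0.5362, -0.0585, 0.0472]
eef_rot: [[-0.997, -0.001, 0.076], [-0.076, 0.0, -0.997], [0.001, -1.0, -0.0]]
force: [-4.2, 1.0, 0.8]
width: 0.0003
```

{"api": "step_arm", "payload": {"rows": [[[-0.005,0,0],0],[[-0.005,0,0],0],[[-0.005,0,0],0],[[-0.005,0,0],0],[[-0.005,0,0],0]]}}

```text
t: 5.8
tcp_pos: [0.5591, -0.0566, 0.047]
eef_rot: [[-0.997, -0.006, 0.077], [-0.077, 0.0, -0.997], [0.006, -1.0, -0.001]]
force: [-21.4, -1.1, 14.6]
width: 0.0008
```

{"api": "step_arm", "payload": {"rows": [[[-0.005,0,0],0],[[-0.005,0,0],0],[[-0.005,0,0],0],[[-0.005,0,0],0],[[-0.005,0,0],0],[[0,0,0],0],[[0,0,0],0]]}}

```text
t: 6.5
tcp_pos: [0.5856, -0.0545, 0.047]
eef_rot: [[-0.997, -0.003, 0.076], [-0.076, 0.001, -0.997], [0.003, -1.0, -0.001]]
force: [-6.6, -0.2, 3.0]
width: 0.0004
```

Run:
```python
from h import *
snap('side','s2.png')
a=cv2.imread('pics/s2.png')[120:300,190:430]
cv2.imwrite('pics/s2z.png',cv2.resize(a,(800,600),interpolation=3))
```

```text
(no output)
```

View pics/s2z.png

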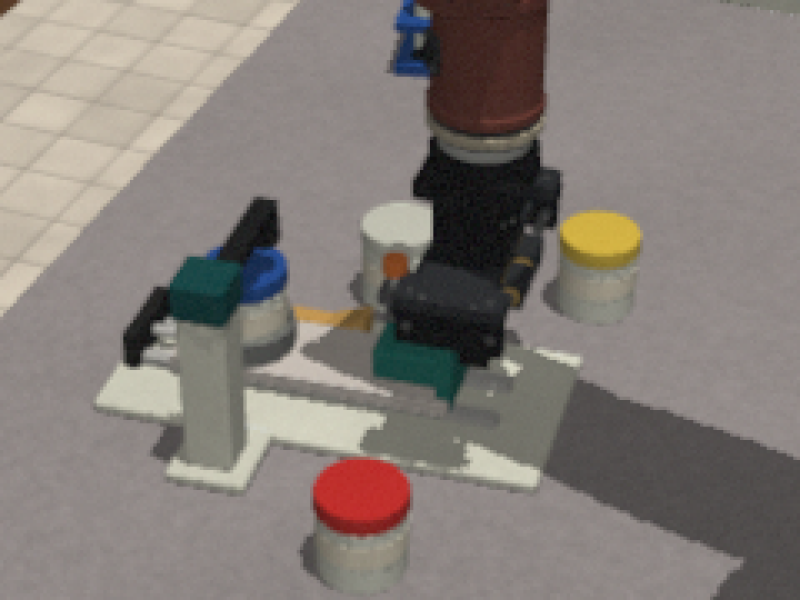

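The push force peaked while the pin lifted, then fell to the spring level (6.6 N), and the orange knob is down again at (395,265) in the crop. The shuttle is past the pin, so I'm letting go.

{"api": "step_arm", "payload": {"rows": [[[0.04,0,0],0],[[0.045,0,0],0],[[0.03,0,0],0],[[0,0,0],0],[[0,-0.04,0],0],[[0,-0.045,0],0],[[0,-0.045,0],0],[[0,0,0],0]]}}

```text
t: 7.35
tcp_pos: [0.4784, -0.0651, 0.1858]
eef_rot: [[-0.997, 0.016, 0.076], [-0.076, -0.004, -0.997], [-0.015, -1.0, 0.005]]
force: [1.2, 0.2, 0.5]
width: -0.0
```

Run:
```python
from h import *
snap('side','s3.png');snap('top','t3.png')
a=cv2.imread('pics/s3.png')[120:300,190:430];b=cv2.imread('pics/t3.png')[120:300,260:500]
cv2.imwrite('pics/s3z.png',cv2.resize(a,(800,600),interpolation=3));cv2.imwrite('pics/t3z.png',cv2.resize(b,(800,600),interpolation=3))
```

```text
(no output)
```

View pics/s3z.png

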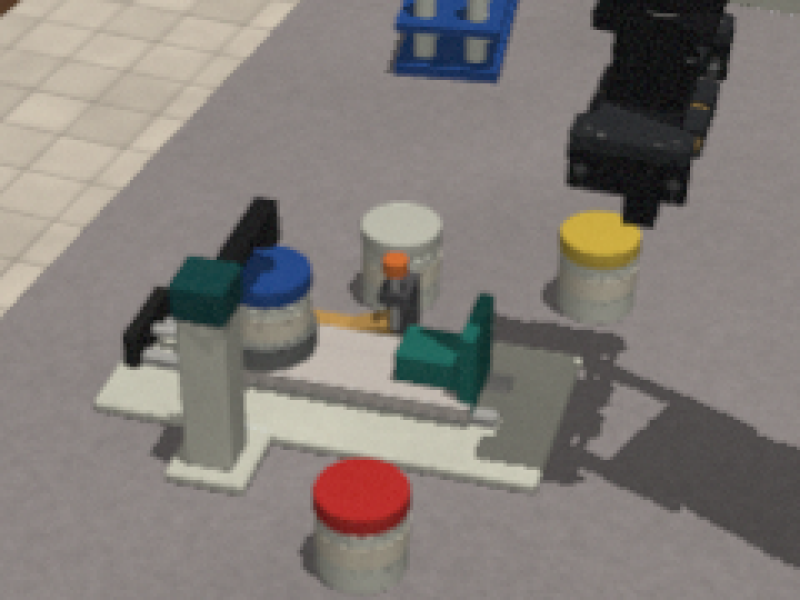

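View pics/t3z.png

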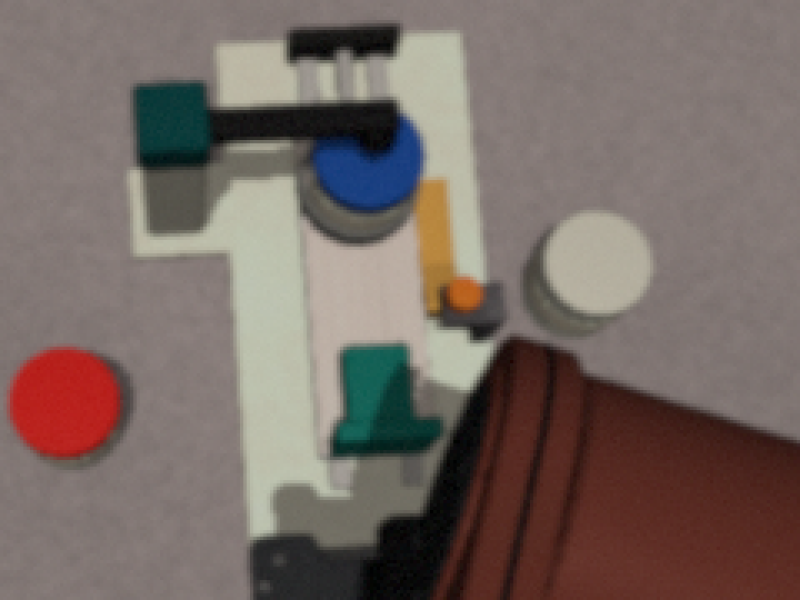

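The shuttle sits at its middle position: the plate has moved about 67 px in the top crop, roughly 40 mm. The jar is seated, the knob is down, and the other jars haven't moved. I'll hold briefly to confirm it stays put, then hand in.

{"api": "step_arm", "payload": {"rows": [[[0,0,0],0],[[0,0,0],0],[[0,0,0],0],[[0,0,0],0],[[0,0,0],0]]}}

```text
t: 7.95
tcp_pos: [0.4719, -0.0635, 0.177]
eef_rot: [[-0.997, -0.001, 0.076], [-0.076, 0.0, -0.997], [0.001, -1.0, -0.0]]
force: [0.1, -0.8, 0.2]
width: 0.0007
```

Run:
```python
from h import *
c=snap('side','s4.png');a=cv2.imread('pics/s3.png').astype(int);b=cv2.imread('pics/s4.png').astype(int)
d=np.abs(a-b).max(2)[180:300,200:340];print(d.mean(),(d>40).sum())
o=r.get_obs();print(o['t'],o['force'])
if (d>40).sum()<20: print(workorder.finish_job())
```

```text
2.448154761904762 27
8.0 [ 0.20745071  0.19316186 -0.410606  ]
```

Run:
```python
from h import *
a=cv2.imread('pics/s3.png').astype(int);b=cv2.imread('pics/s4.png').astype(int)
d=np.abs(a-b).max(2)[180:300,200:340];v,u=np.nonzero(d>40);print(sorted(zip((u+200).tolist(),(v+180).tolist())))
cv2.imwrite('pics/s4z.png',cv2.resize(b[120:300,190:430].astype(np.uint8),(800,600),interpolation=3))
```

```text
[(333, 253), (333, 254), (333, 255), (333, 256), (333, 257), (334, 251), (334, 252), (334, 253), (334, 254), (334, 255), (334, 256), (334, 257), (335, 251), (335, 252), (335, 253), (336, 251), (336, 258), (337, 251), (338, 250), (338, 251), (339, 247), (339, 248), (339, 249), (339, 250), (339, 251), (339, 258), (339, 259)]
```

View pics/s4z.png

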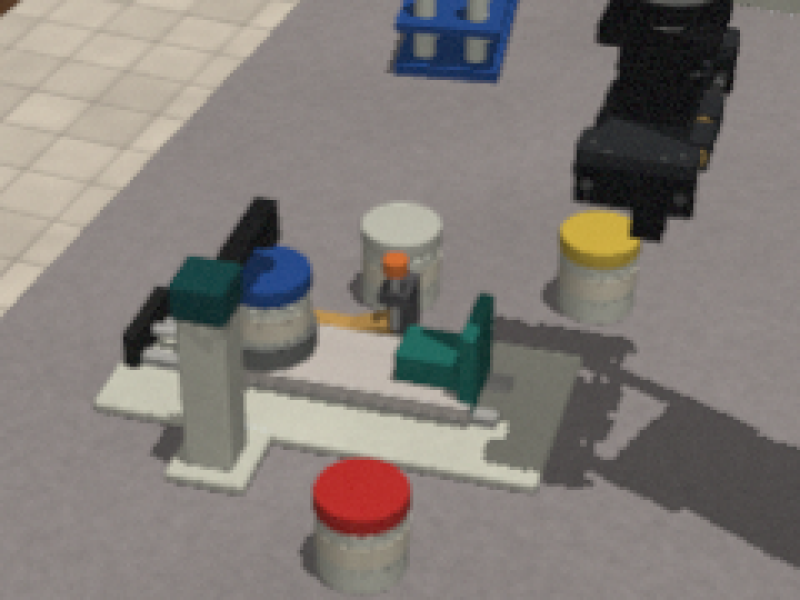

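Only the gripper's shadow edge on the bench and base plate changed. The shuttle, jar and pin are in the same place.

```bash
python3 -c "
from plant import workorder
print(workorder.finish_job())"
```

```text
the job is handed in; nothing more can be done
None
```

The sample jar is parked under the reader, and I handed the job in at about 8 s on the robot's clock, well inside the 32 s limit.

With the fingers shut, I pushed the plate about 55 mm along its axis. The highest push reading I saw was about 21 N while the pin lifted, a little over the stated 17 N. I read it only at the end of each move, so the true peak could be higher. It then fell to 6.6 N, the spring alone, which showed the pin had dropped. I backed off quickly so the shuttle could spring back, then raised the gripper clear.

**Last checks:**
- **Shuttle:** it was caught about 40 mm from home, judging from the top view.
- **Pin and jars:** the orange knob was down and the sample jar was seated in its ring. The red and white jars stood where they were in both views. The yellow jar looked unmoved in the side view, but the arm hid it from the top view.
- **Contact:** the force on the tool was about zero, and the gripper was well clear of everything.
- **Stillness:** two side pictures about 0.6 s apart went over my change threshold (27 pixels against 20), so I held off handing in. All of the changed pixels were at the edge of the gripper's shadow; nothing in the station had moved.

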